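# Fit the strainer and the orange reamer to a citrus juicer and press it to run

## Robot

A 6-joint arm with a two-finger parallel gripper is mounted at the origin on a cart in front of the work surface, level with it; the furniture and walls round the work are solid. World frame = base frame: x ahead of the robot, y to its left, z up, the work surface at z = 0. Lengths are in mm, angles in rad, forces in N, time in s.
With the tool pointing down it reaches from about 275 to 750 mm from the base axis. Payload 10.2 kg.
Tool frame: the origin (TCP) lies midway between the tips of the shut fingers; the grasp point (between the pads) lies 19 mm behind it; z points along the fingers, y is the line along which they close (so a half turn about z gives the same grasp; the last joint's range is limited). The gripper opens to 85 mm and grips with 20 to 120 N. Pads are 22 mm wide; open, the fingers measure 114 mm over their backs; the gripper's body (76 mm by 85 mm) begins 54 mm behind the grasp point. The pads swing forward as they close: fully open they stand 13 mm farther back than shut.
Start: joints at [1.069, 0.313, 1.498, -0, 1.331, -0.223], TCP at [144.494, 504.73, 231.294] pointing down, gripper open.
Joint ranges: [-2.94, 2.94], [-0.97, 2.17], [0.19, 2.56], [-1.23, 4.37], [0.02, 3.11], [-2.88, 2.88]. Speed limits (rad/s): [2.39, 2.39, 3.01, 3.14, 3.14, 3.14].

## Interface

Orientations are given as a unit quaternion [w, x, y, z].
In Python, from station import ctrl, optics, order, status gives the robot as it stands. Calls block until the motion is done:
- ctrl.movep(position, orientation): joint-space move of the TCP to a pose.
- ctrl.line_to(position, speed=150, orientation=None, threshold=None): straight line of the TCP; orientation=None keeps the orientation; speed is the mean speed in mm/s. With threshold (N) it stops when the force on the tool has changed by that much, and returns True; else False.
- ctrl.move_j(angles): joint-space move.
- ctrl.set_gripper(opening, newtons=None): finger opening in mm; newtons is the grip in N (None keeps the last); returns when the fingers have stopped.
- ctrl.sleep(seconds).
- ctrl.inverse_kinematics(position, orientation): joint angles nearest the present ones, or None.
- optics.read_camera(name): name is "scene" or "top" or "wrist"; returns a dict with "color" (400x640x3 uint8, red, green, blue), "vfov" (degrees; the focal length in pixels is half the picture's height over the tangent of half this angle, whatever the lens; pixels are square), "cx", "cy" (the principal point, pixels), "D" ([k1, k2, p1, p2, k3] as OpenCV has them; the pictures are not rectified), "origin" and "rotation" of the camera in the world. Camera axes: x right, y down, z forward; pixel columns grow to the right and rows downward; lengths in mm; the calibration is good to about 2 mm. A picture is of the moment at which its call begins. There is no depth.
A pose or a line that the arm cannot do raises ctrl.IKError and nothing moves.
- order.job_done(): hands the job in; it is judged then, once.
Readings, each from a call of its own:
- status.current_time(): time.
- status.current_joint_pos(): joint angles.
- status.current_joint_velocities(): joint speeds.
- status.current_tau(): joint torques, N m.
- status.current_eef_pos(): TCP position.
- status.current_ee_rot(): TCP orientation.
- status.current_wrist_force(): force on the tool from outside, world axes, zero at the start.
- status.current_ft_torque(): the same for the moment, N m.
- status.current_gripper_width(): finger opening in mm.
- status.current_finger_force(): force on a finger pad.
Only numpy, scipy, OpenCV 4.12 (cv2) and the standard library are available. Lean on these libraries where they do the work, as an engineer would, in place of code of your own. Each camera call takes 0.05 s, during which the arm holds its last target. There are 200 camera calls.

## Task

Put the citrus juicer together for oranges: lay the strainer on its bowl, then fit the large reamer over the drive shaft, turning it until its splines mesh and it drops fully home. Then press the reamer all the way down on its spring, without straining it, and finish while still holding it down, so that the press-to-run switch stays closed. Leave the small reamer on the draining board and the mug under the spout where they are.

Things in the scene. Friction and masses are not known exactly. Their poses are not given: they have to be found in the camera images.
- juicer: Citrus juicer, fixed: round cream base, on top a round open bowl (134 mm over the rim, 126 mm inside, rim 125 mm above the worktop) and a short spout that points along its own -x, 107 mm from the axis, 95 to 112 mm high. Origin: centre of its underside on the worktop; z up, along the drive shaft.
- bowl_seat (a point): Point on the juicer's axis, 115 mm above the worktop, 10 mm below the bowl's rim: the strainer's origin belongs here.
- shaft_seat (a point): Centre of the top of the round collar (24 mm wide) at the foot of the steel drive shaft, on the juicer's axis, 140 mm above the worktop at rest; it sinks with the shaft when pressed and does not turn. The large reamer's origin belongs here.
- shaft_top (a point): Domed top of the drive shaft, on the axis, 34 mm above the collar: a round core 9 mm wide with four upright fins in a cross, 3 mm thick, 19 mm across the cross, from the collar to 22 mm above it. The fins stand turned by any angle, which this point does not show (look, or feel for it). The motor's gears hold the shaft: it turns stiffly, only at 0.25 Nm or more.
- drive_press (a joint): How far the drive shaft with its collar is pressed down, in m: 0 at rest, 0.006 at the bottom stop. A spring holds it up: it begins to move at about 4 N and reaches the stop at about 12 N. The press-to-run switch closes at 0.0045. Pressing with the teeth standing on the fins sinks the shaft too.
- strainer: Round perforated strainer of bright metal, loose, about 120 g, 138 mm wide, on the white board. Origin: centre of its underside, z up. The ring under it (117 mm wide, z 0 to 10 mm) drops inside the bowl with about 4 mm play all round; its plate (z 10 to 14 mm) lies on the rim. Grip the tube in its middle: 40 mm outside, 35 mm inside, z 14 to 35 mm; the shaft passes through it.
- large_reamer: The larger of two grey ribbed reamers (juicing cones), for oranges: loose, about 90 g, 66 mm high, standing on the white board. Origin: centre of its underside, z up. Flange 76 mm wide (z 0 to 6 mm), then an upright ribbed barrel 56 to 57 mm wide (z 9 to 38 mm, grip it here), then a blunt cone. Hollow below: the strainer's tube fits inside it.
- reamer_socket (a point): On the large reamer's axis, 6 mm above its underside, where the teeth in its round socket (22 mm wide, 38 mm deep) begin: four teeth 5 mm wide, up to 6.2 mm from the axis, along the diagonals of its x and y axes. Each goes between two fins (0.17 rad play either way; fits every quarter turn). With teeth on fins the reamer stops 16 mm above the collar; home, it rests on the collar.
- small_reamer: The smaller reamer, for lemons, loose, on the white board: flange 72 mm wide, cone 39 mm wide, 47 mm high; not needed now. Origin: centre of its underside.
- board: White draining board, fixed, 304 x 404 x 14 mm; the strainer and both reamers stand on it. Origin: centre of its underside on the worktop.
- mug: Cream mug with coloured stripes, 86 mm high, under the juicer's spout. Origin: on its underside, between body and handle.
There are look-alikes about, which are no part of the job. What is shaped like the large_reamer but pink is not meant.

How it is judged:
By the outcome, as a careful person would: the job done as asked, in the order asked, and still so for the second after the job is handed in, while the arm keeps its last pose, push and grip.
It also fails if it takes over 67 s, if anything falls off the work surface, if the arm or the gripper's body presses on something with over 40 N, if the wrist force passes 120 N, or if a joint passes its speed limit or range.

## Working session

There is one attempt and no reset: what is moved stays moved. The work goes in short steps, each a Python script; the robot and the scene stay as the last script left them, time stands still between calls to the robot, and variables do not carry over. Pictures are saved under pics/ and viewed, at most 10 in all, crops included, and the job is handed in when it is done.

```bash
mkdir -p pics; ls; cat > h.py <<'E'
import numpy as np, cv2
from station import ctrl, optics, order, status
def shot(name,fn=None):
    c=optics.read_camera(name)
    if fn: cv2.imwrite('pics/'+fn,c['color'][:,:,::-1])
    return c
def K(c):
    f=c['color'].shape[0]/2/np.tan(np.radians(c['vfov'])/2)
    return np.array([[f,0,c['cx']],[0,f,c['cy']],[0,0,1.]])
def ray(c,u,v):
    p=cv2.undistortPoints(np.array([[[u,v]]],float),K(c),np.array(c['D'],float))[0,0]
    return np.array(c['origin'],float),np.array(c['rotation']).reshape(3,3)@np.array([p[0],p[1],1])
def atz(c,u,v,z):
    o,d=ray(c,u,v); return o+d*(z-o[2])/d[2]
def proj(c,P):
    R=np.array(c['rotation']).reshape(3,3)
    X=(np.atleast_2d(P)-np.array(c['origin']))@R
    return cv2.projectPoints(X,np.zeros(3),np.zeros(3),K(c),np.array(c['D'],float))[0][:,0]
def q(yaw): # tool down, tool y at angle: x axis=(cos,sin), y=(sin,-cos)
    return [0,np.cos(yaw/2),np.sin(yaw/2),0]
E
python3 - <<'E'
from h import *
import pickle
C={n:shot(n,n+'0.png') for n in('scene','top','wrist')}
pickle.dump(C,open('c0.pkl','wb'))
for n in C: print(n,C[n]['origin'],C[n]['rotation'],C[n]['vfov'],C[n]['D'])
print(status.current_ee_rot(),status.current_time())
E
```

```text
pics
scene [-294.44711149 -512.10144147  800.85719258] [-0.41819118  0.7890109  -0.40097043  0.20445204] 47.340311323114136 [-0.09813281  0.          0.          0.          0.        ]
top [ 410.25592358   81.4935806  1034.36625585] [-0.03300229  0.70839001 -0.70321306  0.05085117] 56.59834709642992 [-0.0334314  0.         0.         0.         0.       ]
wrist [ 62.924592   527.63944208 373.06709708] [0.13196508 0.78755288 0.59388776 0.09819882] 64.29850454286843 [0.0171922 0.        0.        0.        0.       ]
[-1.68125528e-04  1.38962434e-01  9.90297548e-01 -4.23898278e-04] 0.15
```

View pics/top0.png

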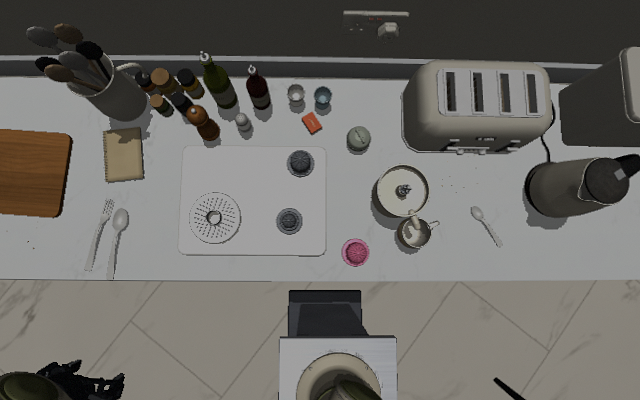

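View pics/scene0.png

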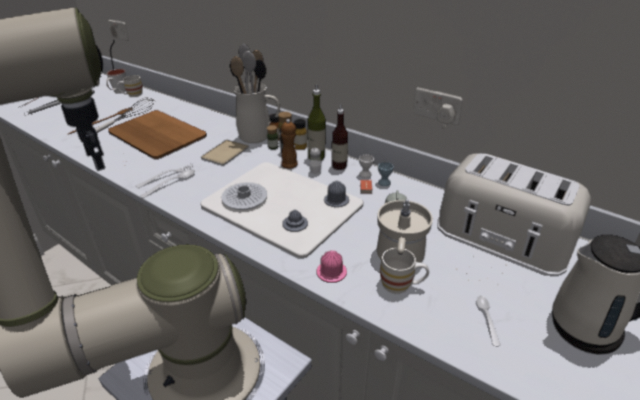

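The candidates for the large reamer in the top view are grey (300,162), smaller grey (289,221), pink (355,252) and a grey-green lidded thing off the board (358,138). I choose (300,162) and will check it in enlarged crops.

```bash
sed -i "s/np.array(c\['rotation'\]).reshape(3,3)/RM(c)/" h.py; cat >> h.py <<'E'
from scipy.spatial.transform import Rotation as Ro
def RM(c):
    w,x,y,z=c['rotation']; return Ro.from_quat([x,y,z,w]).as_matrix()
E
python3 - <<'E'
from h import *
import pickle
C=pickle.load(open('c0.pkl','rb'));t=C['top']
for n,u,v,z in(('reamer',300,162,60),('small',289,221,50),('strainer',214,217,30),('shaft',403,190,170),('bowl',403,191,125),('mug',414,232,86),('board',253,200,14)): print(n,atz(t,u,v,z).round(1))
im=t['color'][:,:,::-1]
def crop(u,v,w=60,h=45,s=6.66): return cv2.resize(im[v-h//2:v-h//2+h,u-w//2:u-w//2+w],(400,300),interpolation=cv2.INTER_CUBIC)
cv2.imwrite('pics/crops.png',np.vstack([np.hstack([crop(300,162),crop(289,221)]),np.hstack([crop(214,217),crop(403,191)])]))
E
```

```text
reamer [618.9 105.8  60. ]
small [461.8 133.3  50. ]
strainer [472.  336.4  30. ]
shaft [ 530.7 -141.2  170. ]
bowl [ 534.5 -152.8  125. ]
mug [ 433.9 -189.1   86. ]
board [520.8 235.1  14. ]
```

View pics/crops.png

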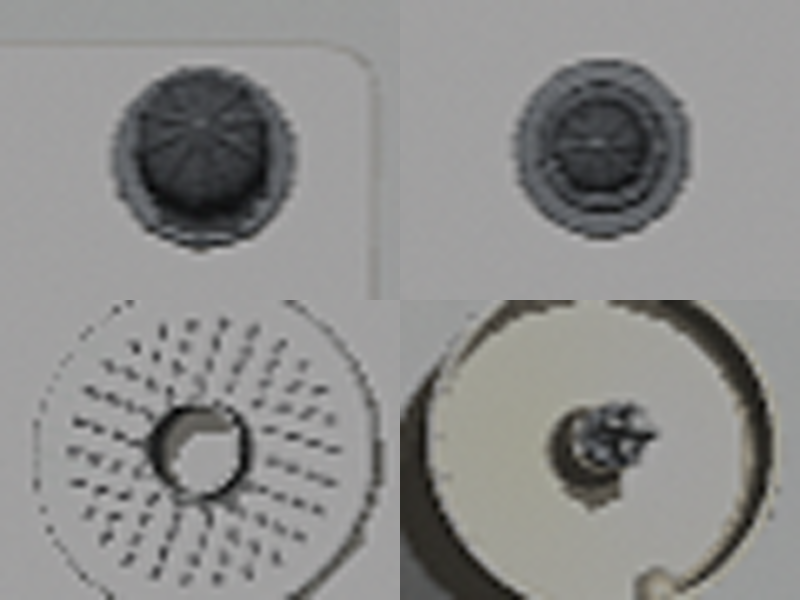

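The crops show the large reamer at (300.8,163.5): its barrel nearly fills the flange and it is tall. The small one is at (289.4,221.2), the strainer tube centre is near (214,217), and the finned shaft is near (405,190). I'll refine these with the wrist camera.

```bash
python3 - <<'E'
from h import *
import pickle
C=pickle.load(open('c0.pkl','rb'));w=C['wrist'];t=C['top']
a=status.current_ee_rot(); R=Ro.from_quat([*a[1:],a[0]]).as_matrix()
p=np.array(status.current_eef_pos())
print('cam in tool',R.T@(np.array(w['origin'])-p)); print('view dir tool',(R.T@RM(w))[:,2]); print(R.round(3))
print('toaster',atz(t,405,150,0),atz(t,405,150,100),'r',atz(t,300.75,163.5,17),atz(t,214,217,49))
E
```

```text
cam in tool [  84.71632622   -0.37090235 -142.15107568]
view dir tool [-0.32470117 -0.00114826  0.94581596]
[[-0.961  0.275 -0.   ]
 [ 0.275  0.961 -0.001]
 [ 0.    -0.001 -1.   ]]
toaster [ 670.44163235 -193.45789571    0.        ] [ 645.28751433 -166.8762594   100.        ] r [623.86077032 104.76130294  17.        ] [470.86693397 331.59179653  49.        ]
```

```bash
python3 - <<'E'
from h import *
import pickle
V={}
for n,p in(('j',[531,-147,290]),('r',[624,105,150]),('s',[471,334,160])):
    ctrl.movep(p,q(np.pi)); V[n]=shot('wrist','v_%s.png'%n)
    print(n,status.current_time(),np.round(status.current_joint_pos(),2),status.current_wrist_force())
pickle.dump(V,open('v.pkl','wb'))
ims=[V[n]['color'][:,:,::-1] for n in 'jrs']
cv2.imwrite('pics/vv.png',np.vstack([ims[1][60:360,120:520],ims[2][60:360,120:520]]))
E
```

```text
j 2.8833 [-0.48  0.34  1.31  0.    1.49 -2.05] [0.59225747 0.92597989 0.14446973]
r 4.0917 [-0.02  0.61  1.25 -0.    1.27 -1.59] [-0.10349624 -0.10995488  0.29128308]
s 5.2083 [ 0.41  0.49  1.43 -0.    1.22 -1.16] [-0.72432773  0.15385271 -0.17235838]
```

View pics/v_j.png

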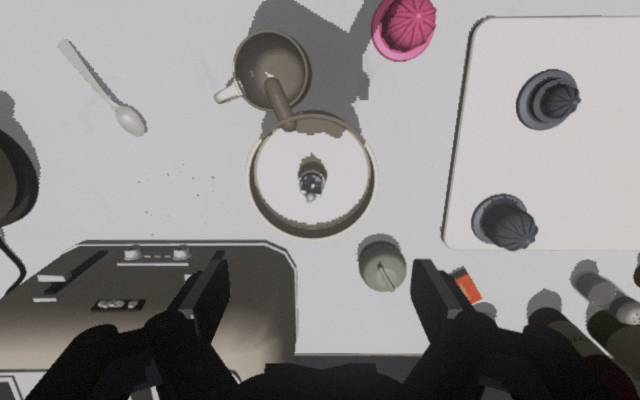

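View pics/vv.png

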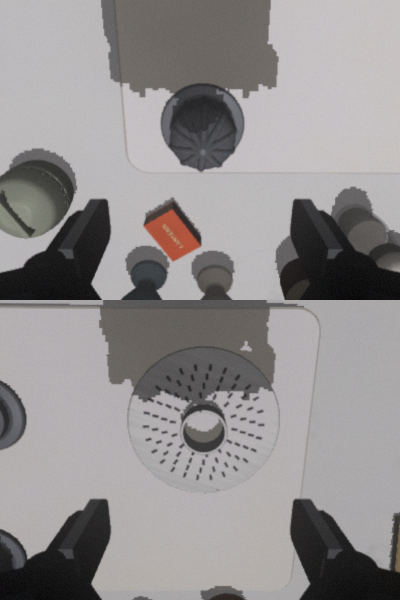

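The juicer view has the bowl's outer rim at u 249–376 and v 111–239, with the shaft top near (312,197). In the reamer view (crop offset +120,+60) the flange spans u 281–364 with its top at v 143, and the tip is at (323,212). In the strainer view the plate spans u 247–400 and v 106–253.

```bash
python3 - <<'E'
from h import *
import pickle
from scipy.optimize import least_squares
V=pickle.load(open('v.pkl','rb'));t=pickle.load(open('c0.pkl','rb'))['top']
def fit(c,z,r,box,x0): # circle whose projected extents match the box (None = unknown)
    a=np.linspace(0,2*np.pi,181)
    def f(p):
        P=proj(c,np.c_[p[0]+r*np.cos(a),p[1]+r*np.sin(a),0*a+z]);e=[P[:,0].min(),P[:,0].max(),P[:,1].min(),P[:,1].max()]
        return [x-y for x,y in zip(e,box) if y is not None]
    s=least_squares(f,x0); return s.x.round(1),s.fun.round(1)
print('bowl',fit(V['j'],125,67,[249,376,111,239],[531,-147]))
print('shaft',atz(V['j'],312,196,174))
print('flange',fit(V['r'],19,38,[281,364,143,None],[620,105]),'tip',atz(V['r'],323,212,80))
print('strainer',fit(V['s'],27,69,[247,400,106,253],[471,334]))
print('top: flange',fit(t,18,38,[286.7,314.6,150.2,177.1],[620,105]))
im=V['j']['color'][:,:,::-1]; im2=V['s']['color'][:,:,::-1]
cv2.imwrite('pics/zoom.png',np.hstack([cv2.resize(im[150:210,285:345],(400,400),interpolation=2),cv2.resize(im2[150:210,293:353],(400,400),interpolation=2)]))
E
```

```text
bowl (array([ 534.7, -154.2]), array([-3.5,  3.5, -0.3,  0.9]))
shaft [ 535.06682391 -153.55344539  174.        ]
flange (array([623.8, 105.7]), array([-0.8,  0.8,  0.1])) tip [625.15379739 105.69179264  80.        ]
strainer (array([471.6, 335.8]), array([-0.1,  0.1,  0. ,  0. ]))
top: flange (array([623.4, 105. ]), array([ 0.3, -0.3,  0. , -0. ]))
```

View pics/zoom.png

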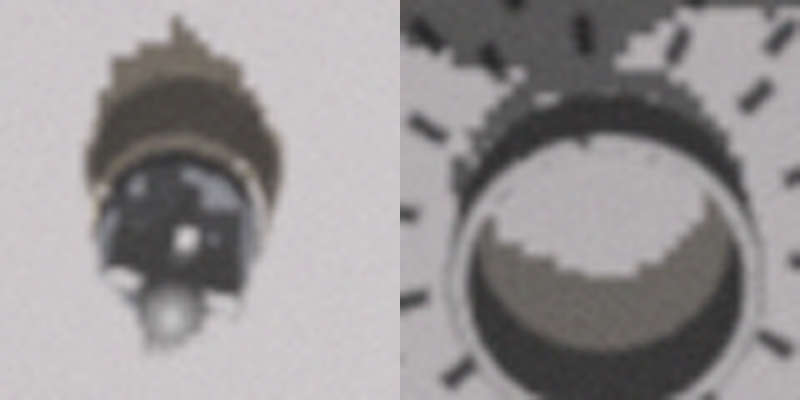

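Strainer: grip, carry, lower with contact sensing.

```bash
python3 - <<'E'
from h import *
Q=q(np.pi)
ctrl.movep([471.6,335.8,90],Q)
ctrl.line_to([471.6,335.8,28.5],120)
ctrl.set_gripper(30,35); print('w',status.current_gripper_width())
ctrl.line_to([471.6,335.8,200],250)
print('f',np.round(status.current_wrist_force(),2),status.current_gripper_width())
ctrl.movep([534.8,-154.3,215],Q)
ctrl.line_to([534.8,-154.3,150],120,threshold=8)
h=ctrl.line_to([534.8,-154.3,124],30,threshold=3)
print(h,np.round(status.current_eef_pos(),1),np.round(status.current_wrist_force(),2),status.current_time())
E
```

```text
w 39.59326301574353
f [-0.75  0.67 -2.18] 39.7090846232855
True [ 534.7 -154.3  130.2] [-1.77  0.02  5.19] 10.725
```

```bash
python3 - <<'E'
from h import *
Q=q(np.pi)
ctrl.set_gripper(85)
ctrl.line_to([534.8,-154.3,290],200)
c=shot('wrist'); a=np.linspace(0,2*np.pi,181)
import pickle; pickle.dump(c,open('s1.pkl','wb'))
im=c['color'][:,:,::-1].copy()
for r,z in((69,129),(20,150)):
    P=proj(c,np.c_[534.8+r*np.cos(a),-154.3+r*np.sin(a),0*a+z]); cv2.polylines(im,[P.astype(int).reshape(-1,1,2)],True,(0,0,255),1)
cv2.imwrite('pics/s1.png',cv2.resize(im[90:260,220:410],(760,680))[:600])
print(status.current_time())
E
```

```text
12.2417
```

View pics/s1.png

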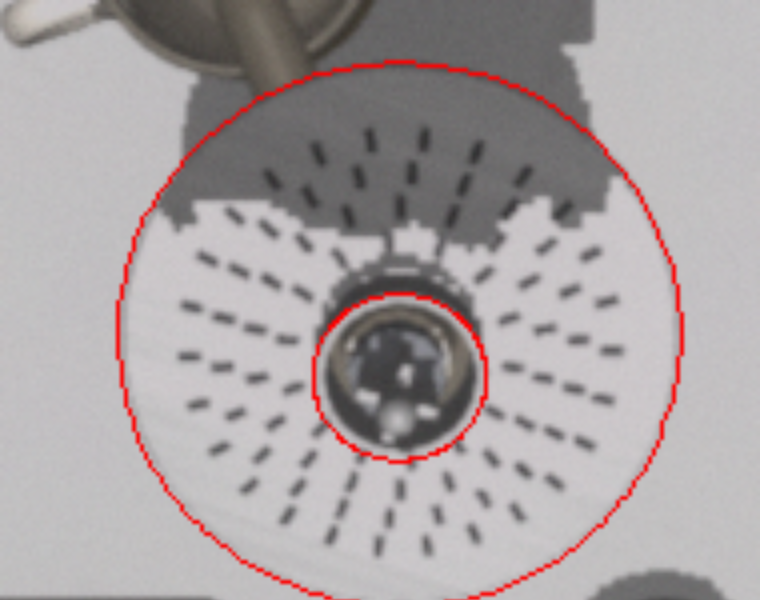

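The strainer is seated and concentric: both predicted circles (plate and tube) match the picture, and the dome is at the tube's centre. Next is the reamer.

```bash
python3 - <<'E'
from h import *
Q=q(np.pi); J=[534.8,-154.3]
ctrl.movep([624.2,105.5,130],Q)
ctrl.line_to([624.2,105.5,21],120)
ctrl.set_gripper(45,60); print('w',status.current_gripper_width())
ctrl.line_to([624.2,105.5,230],250)
print('f',np.round(status.current_wrist_force(),2),status.current_gripper_width())
ctrl.movep([*J,225],Q)
ctrl.line_to([*J,188],120)
h=ctrl.line_to([*J,148],25,threshold=3)
print(h,np.round(status.current_eef_pos(),2),np.round(status.current_wrist_force(),2),np.round(status.current_ft_torque(),3),status.current_time())
E
```

```text
w 54.95218589794557
f [ 0.56  0.53 -1.17] 54.63481483885495
True [ 535.29 -154.58  162.2 ] [ 1.54 -0.82  3.23] [-0.09  -0.13   0.005] 18.4167
```

```bash
python3 - <<'E'
from h import *
J=[534.8,-154.3]
for k in range(1,9):
    yaw=np.pi-0.2*k
    ctrl.movep([*J,165],q(yaw))
    h=ctrl.line_to([*J,157],20,threshold=3)
    print(k,h,np.round(status.current_eef_pos(),2),np.round(status.current_wrist_force(),2),np.round(status.current_ft_torque(),3),round(status.current_time(),2))
    if status.current_eef_pos()[2]<159: break
E
```

```text
1 True [ 535.17 -154.38  162.43] [-0.33  0.73  3.34] [ 0.039 -0.027 -0.022] 18.99
2 True [ 535.34 -154.41  162.27] [0.77 0.01 5.55] [ 0.066  0.057 -0.019] 19.57
3 True [ 535.42 -154.58  162.04] [-1.18  0.31  4.11] [0.047 0.121 0.001] 20.17
4 True [ 535.34 -154.65  162.  ] [-0.32  0.78  5.07] [ 0.085  0.02  -0.026] 20.76
5 True [ 535.22 -154.44  162.2 ] [-0.07  0.62  3.05] [0.078 0.002 0.037] 21.34
6 True [ 535.64 -154.3   162.02] [-0.04  0.36  4.15] [ 0.117 -0.091  0.079] 21.93
7 False [ 535.78 -154.53  157.05] [ 8.5  -1.75 -1.47] [-0.209 -1.459 -0.072] 22.79
```

```bash
cat >> h.py <<'E'
def rep(*a): print(*a,np.round(status.current_eef_pos(),2),np.round(status.current_wrist_force(),2),np.round(status.current_ft_torque(),3),round(status.current_gripper_width(),2),round(status.current_time(),2))
E
python3 - <<'E'
from h import *
yaw=np.pi-1.4
for x,y in((535.8,-154.5),(536.6,-154.7)):
    ctrl.line_to([x,y,157],10,q(yaw)); ctrl.sleep(.2); rep(x)
ctrl.line_to([536.6,-154.7,156.5],2,q(yaw-.08)); ctrl.sleep(.2); rep('yaw')
E
```

```text
535.8 [ 535.97 -154.58  156.92] [ 4.82 -0.5  -1.17] [-0.204 -0.908 -0.017] 55.1 23.24
536.6 [ 536.38 -154.63  156.84] [ 1.78 -0.45 -0.93] [-0.043 -0.29   0.043] 54.79 23.69
yaw [ 536.49 -154.63  156.45] [ 0.66 -0.39 -0.61] [-0.092 -0.077 -0.015] 54.69 24.21
```

Aligned and unloaded; lower to the collar.

```bash
python3 - <<'E'
from h import *
h=ctrl.line_to([536.7,-154.8,144],15,threshold=3.5); rep(h)
E
```

```text
True [ 536.62 -154.78  146.6 ] [-0.11  0.21  3.92] [ 0.012 -0.013 -0.003] 54.86 24.85
```

```bash
python3 - <<'E'
from h import *
z=145
while z>138:
    ctrl.line_to([536.7,-154.8,z],8); ctrl.sleep(.15); rep(z)
    if status.current_wrist_force()[2]>14: break
    z-=1 if z>142 else .4
E
```

```text
145 [ 536.68 -154.78  145.34] [-1.85  1.46  5.67] [ 0.145  0.289 -0.019] 54.62 25.32
144 [ 536.69 -154.82  144.48] [-2.67  1.69  6.88] [0.199 0.375 0.006] 54.48 25.75
143 [ 536.7  -154.79  143.65] [-2.34  1.34  8.4 ] [0.173 0.455 0.022] 54.99 26.18
142 [ 536.7  -154.8   142.77] [-2.45  1.24  9.86] [0.261 0.474 0.049] 54.63 26.6
141.6 [ 536.71 -154.81  142.44] [-2.59  1.06  9.72] [0.273 0.505 0.045] 54.86 27.0
141.2 [ 536.72 -154.82  142.08] [-3.82  2.06  9.53] [ 0.224  0.583 -0.009] 54.97 27.4
140.79999999999998 [ 536.73 -154.83  141.78] [-3.48  1.44 10.81] [0.269 0.582 0.039] 54.92 27.8
140.39999999999998 [ 536.74 -154.83  141.63] [-4.02  2.19 13.22] [0.298 0.71  0.019] 54.84 28.2
139.99999999999997 [ 536.77 -154.84  141.58] [-5.66  1.87 15.4 ] [0.372 0.947 0.09 ] 54.86 28.6
```

```bash
python3 - <<'E'
from h import *
ctrl.line_to([536.1,-154.6,140],5); ctrl.sleep(.3); rep()
ctrl.sleep(.5); rep()
c=shot('scene')['color'][:,:,::-1]; w=shot('wrist')['color'][:,:,::-1]
cv2.imwrite('pics/fin.png',np.hstack([cv2.resize(c[150:310,330:460],(390,480)),cv2.resize(w[:,100:420],(384,480))]))
E
```

```text
[ 536.68 -154.84  141.64] [-2.36  2.36 13.36] [0.269 0.364 0.008] 54.96 29.18
[ 536.7  -154.83  141.63] [-3.    1.42 14.14] [0.312 0.419 0.027] 54.68 29.68
```

View pics/fin.png

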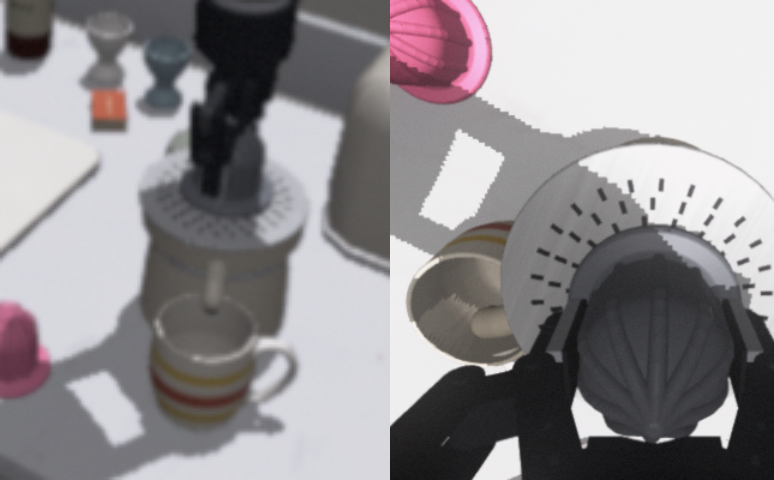

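The grey reamer sits low and level over the flat strainer. The mug is still in place under the spout. The wrist reads about 14 N upward and the travel has stopped, so the shaft is at its stop. I'm handing it in.

```bash
python3 - <<'E'
from h import *
print(order.job_done()); rep()
E
```

```text
the job is handed in; nothing more can be done
None
the job is handed in; nothing more can be done
```

The juicer is assembled for oranges and handed in at about 30 s on the robot's clock: strainer flat on the bowl, large reamer meshed and home on the shaft, and held down at the stop with about 14 N; I never moved the mug or the small reamer.

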